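# Pack the wood-burning kit in order of use

### The job

Pack the wood-burning kit: lay the tweezers, the tracing stylus, the burning pen and the spatula across the two toothed rests of the grey tray, one to each gap, in that order of use, starting with the tweezers in the gap nearest the round tin and ending with the spatula in the gap nearest the square cork block. Each lies straight and about centred between the teeth, either way round, set down gently and not dropped. Leave the look-alikes, the felt marker and the flat wooden craft stick, where they lie.

Things in the scene. Friction and masses are not known exactly. Their poses are not given: they have to be found in the camera images.
- tray: grey tray 190 (x) x 286 (y) x 22 mm, walls and floor 4 mm, fixed on the 12 mm board under the work. Origin: centre of underside. Two white bars along y at x = -45, +45, 10 mm wide, top 16 mm above the origin; 5 teeth on each at y = -92, -46, 0, 46, 92, 12 mm wide, 8 mm higher. The four 34 mm gaps: y = -69, -23, 23, 69. A tool lies along x over both bars, middle near x = 0. Free floor between bars
- tin: round metal tip tin, 36 mm across, 23 mm high, standing fixed in the tray near one of its short (y) ends, y = +120 or -120 mm in the tray, x anywhere within 60 mm of its middle; marks the end where the order begins. Origin: centre of its underside
- block: square cork block 32 x 32 x 23 mm, fixed in the tray near its other y end; marks the end of the order. Origin: centre of its underside
- tweezers: steel tweezers lying on edge, 142 mm long, 9 mm high, 17 mm wide over the middle 30 mm, tapering to 9 mm at the joined back (-x) and 6 mm at the tip (+x); stiff, does not close when gripped. About 30 g. Its underside is flat; as it lies, z is up and x its long axis (origin: middle of the underside). 
- stylus: two-ended metal tracing stylus: bare square bar 110 mm long, 9 mm wide and high, with dark rings and a thin ball-ended point at each end, 145 mm in all. About 30 g. Its underside is flat; as it lies, z is up and x its long axis (origin: middle of the underside). 
- pen: cordless burning pen, cold: rounded square black body 18 mm wide and high, then a cork collar of the same width, then a pointed brass tip at +x; 140 mm long. About 50 g. Its underside is flat; as it lies, z is up and x its long axis (origin: middle of the underside). 
- spatula: small spatula: wooden handle 14 mm wide and 12 mm high from x = -70 to +20 mm, then a thin flat steel blade 18 mm wide, round-ended, to x = +71 mm. About 40 g. Its underside is flat; as it lies, z is up and x its long axis (origin: middle of the underside). 
- stick: plain flat wooden craft stick, 142 x 18 x 5 mm, both ends round, no blade, 15 g: does not belong. Its underside is flat; as it lies, z is up and x its long axis (origin: middle of the underside). 
- marker: black felt marker with cap and clip, 140 mm long, 19 mm wide and high, blunt at both ends, no cork, no brass tip, 25 g: does not belong. Its underside is flat; as it lies, z is up and x its long axis (origin: middle of the underside). 
Things that resemble listed ones, but are neither listed nor needed, are in the scene too. Leave any orange or white look-alike of the pen alone.

How it is judged:
At the end, for the whole second after the job is handed in: Counted from the tin: tweezers, stylus, pen, spatula, each within 15 mm of the middle of its gap and 20 mm of the tray's middle lengthwise, flat on both rests (underside 12 to 20 mm above the tray's underside, tilt under 0.12 rad), along the gap within 0.2 rad, at rest (x of tweezers in the frame of tray between -0.02 and 0.02 m and z of tweezers in the frame of tray between 0.012 and 0.02 m and angle between the x axis of each of tweezers, stylus, pen, spatula and the x axis of tray, either way round below 0.2 rad and angle between each of tweezers, stylus, pen, spatula's own z axis and vertical below 0.12 rad and linear speed of each of tweezers, stylus, pen, spatula below 0.02 m/s and x of stylus in the frame of tray between -0.02 and 0.02 m and z of stylus in the frame of tray between 0.012 and 0.02 m and x of pen in the frame of tray between -0.02 and 0.02 m and z of pen in the frame of tray between 0.012 and 0.02 m and x of spatula in the frame of tray between -0.02 and 0.02 m and z of spatula in the frame of tray between 0.012 and 0.02 m and ((y of tin in the frame of tray above 0 m and y of tweezers in the frame of tray between 0.054 and 0.084 m and y of stylus in the frame of tray between 0.008 and 0.038 m and y of pen in the frame of tray between -0.038 and -0.008 m and y of spatula in the frame of tray between -0.084 and -0.054 m) or (y of tin in the frame of tray below 0 m and y of tweezers in the frame of tray between -0.084 and -0.054 m and y of stylus in the frame of tray between -0.038 and -0.008 m and y of pen in the frame of tray between 0.008 and 0.038 m and y of spatula in the frame of tray between 0.054 and 0.084 m))); the robot touches nothing.
It fails at once if the marker or the craft stick is moved (more than 20 mm) (distance of any of marker, stick from where it was at the start of the episode above 0.02 m).
It fails at once if a tool is dropped or thrown (falls freely from more than about 30 mm) ((linear speed of tweezers above 0.75 m/s and contact force between the fingers and tweezers below 0.05 N) or (linear speed of stylus above 0.75 m/s and contact force between the fingers and stylus below 0.05 N) or (linear speed of pen above 0.75 m/s and contact force between the fingers and pen below 0.05 N) or (linear speed of spatula above 0.75 m/s and contact force between the fingers and spatula below 0.05 N)).
It also fails if it takes over 106 s, if anything falls off the work surface, if the arm or the gripper's body presses on something with over 40 N, if the wrist force passes 120 N, or if a joint passes its speed limit or range.

### The arm

A 6-joint arm with a two-finger parallel gripper is mounted at the origin on the work surface. World frame = base frame: x ahead of the robot, y to its left, z up, the work surface at z = 0. Lengths are in m, angles in rad, forces in N, time in s.
With the tool pointing down it reaches from about 0.35 to 0.85 m from the base axis. Payload 8.1 kg.
Tool frame: the origin (TCP) lies at the very end of the fingers, on their centre line; the grasp point (between the pads) lies 19 mm behind it; z points along the fingers, y is the line along which they close (so a half turn about z gives the same grasp; the last joint's range is limited). The gripper opens to 93 mm and grips with 3 to 60 N. Pads are 15 mm wide; open, the fingers measure 128 mm over their backs; the gripper's body (75 mm by 188 mm) begins 65 mm behind the grasp point.
Start: joints at [-0.085, 0.13, 1.488, -0, 1.523, -0.085], TCP at [0.6, 0, 0.219] pointing down, gripper open.
Joint ranges: [-2.96, 2.96], [-0.89, 2.26], [0.02, 2.5], [-1.34, 4.48], [0, 2.73], [-2.66, 2.66]. Speed limits (rad/s): [2.39, 2.39, 2.79, 3.14, 3.14, 3.14].

### API

Orientations are given as a rotation vector (axis times angle).
In Python, from plant import monitor, eyes, ticket gives the robot as it stands.
- The arm moves only by the tool arm_command, never from a script. Its argument "deltas" is a list that holds one entry, the list of rows, each a list of 6 numbers: the shift along the world's x, y, z in cm, then the turn, a rotation vector about the world's x, y, z in degrees. In form: [[[tx, ty, tz, rx, ry, rz], ...]]. A call has 1 to 12 rows; each row shifts and turns the commanded pose from where the row before left it; what a row does not reach is not made up. A row lasts 1/12 s, in which the tool goes at most 41.7 mm and 7.16 degrees, less where a joint would pass 70% of its speed; a pose out of reach is approached as far as the arm can. A call is refused whole if a number of a shift passes 4.17 or a number of a turn 7.16, either way. A call with a gripper value outside its range is refused whole. "gripper" is the opening, from -1 (shut) to 1 (fully open), set as the call begins (left out, the last holds). The fingers move at their own pace and stop on an object; "squeeze" is the grip in N (left out, the last holds). Time passes only in rows, so rows that do not move let the fingers close. It gives the time, the measured TCP pose, the force, the opening and the grip force at its end, in the units of the state.
- monitor.read_state(): the state, without advancing time (a new reading comes with each control period).
- eyes.read_camera(name): name is "scene" or "side" or "wrist"; returns the picture (384x512x3 uint8, blue, green, red); there is no depth.
- eyes.camera_model(name): a dict with "fx", "fy", "cx", "cy" (pixels), "k1" (the pictures are not rectified: a ray, as slopes to the right and down, at radius r is drawn at 1 + k1 r^2 times it, then the intrinsics apply), "rvec" (rotation vector, rad) and "tvec" (3), from world to camera coordinates, as OpenCV has them. Camera axes: x right, y down, z forward; pixel columns grow to the right and rows downward; lengths in m; the calibration is good to about 2 mm. A picture is of the moment at which its call begins: read the wrist's pose just before it. camera_model takes no time and is no camera call; for the wrist camera it gives the pose at the moment of the call.
- ticket.close_job(): hands the job in; it is judged then, once.
The state is a dict: "t": time; "q": joint angles; "dq": joint speeds; "joint_torque": joint torques, N m; "tool_pos": TCP position; "orientation": TCP orientation; "force": force on the tool from outside, world axes, zero at the start; "wrist_torque": the same for the moment, N m; "opening": finger opening in m; "gripper_force": force on a finger pad.
Only numpy, scipy, OpenCV 4.12 (cv2) and the standard library are available. Lean on these libraries where they do the work, as an engineer would, in place of code of your own. Each camera call takes 0.05 s, during which the arm holds its last target. There are 200 camera calls.

## Working session

There is one attempt and no reset: what is moved stays moved. The work goes in short steps, Python scripts to look and compute and a tool call to move; the robot and the scene stay as the last step left them, time stands still between calls to the robot, and variables do not carry over. Pictures are saved under pics/ and viewed, at most 14 in all, crops included, and the job is handed in when it is done.

Besides the shell and the picture viewer there is one more tool, called after ">>>" in YAML: its name, and indented under it one key for each argument. arm_command: Moves the arm, as the interface text tells. Its arguments: {"type":"object","properties":{"deltas":{"type":"array"},"gripper":{"type":"number"},"squeeze":{"type":"number"}},"required":["deltas"]}

```bash
mkdir -p pics && cat > h.py <<'E'
import numpy as np, cv2
from plant import monitor, eyes, ticket
def grab(n,f):
    m=eyes.camera_model(n); im=np.array(eyes.read_camera(n)); cv2.imwrite('pics/'+f,im); return im,m
def ray(m,px):
    K=np.array([[m['fx'],0,m['cx']],[0,m['fy'],m['cy']],[0,0,1]])
    s=(np.array(px,float)-[m['cx'],m['cy']])/[m['fx'],m['fy']]
    u=s.copy()
    for _ in range(20): u=s/(1+m['k1']*(u@u))
    R=cv2.Rodrigues(np.array(m['rvec'],float))[0]; t=np.array(m['tvec'],float).ravel()
    return -R.T@t, R.T@np.array([u[0],u[1],1])
def onz(m,px,z):
    c,d=ray(m,px); return c+d*(z-c[2])/d[2]
E
python3 - <<'E'
from h import *
for n in ['scene','side','wrist']:
    im,m=grab(n,n+'0.png'); c,d=ray(m,(256,192)); print(n,c.round(3),d.round(2),m['fx'],m['k1'])
s=monitor.read_state(); print(s['t'],s['tool_pos'],s['orientation'],s['opening'])
E
```

```text
scene [ 1.039 -0.682  0.968] [-0.51  0.42 -0.75] 373.1808863815912 0.015456084650062653
side [ 0.231 -1.178  0.639] [ 0.18  0.85 -0.49] 379.8259926461718 0.034571009569892446
wrist [0.6   0.065 0.385] [-0.01 -0.23 -0.97] 329.08310535979234 -0.02888961210813996
0.15 [5.99570871e-01 7.50435979e-05 2.17847130e-01] [-2.22067754e+00 -2.22069054e+00  1.41318253e-03] 0.0929551133877089
```

View pics/scene0.png

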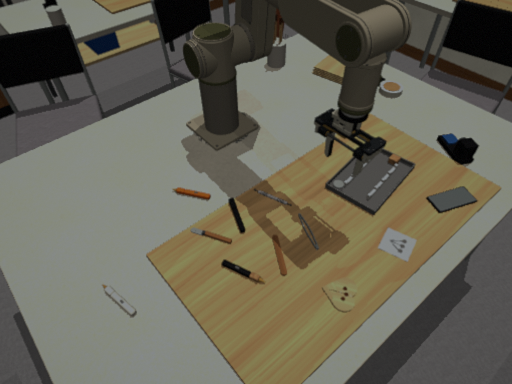

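View pics/side0.png

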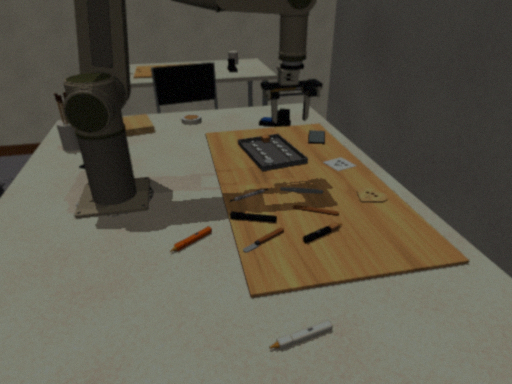

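The scene shows these items:
- tray at (370,178), with the tin at (338,183) and the cork block at (394,158)
- stylus or tweezers at (273,197) and (309,231)
- marker at (236,215)
- spatula at (212,236)
- stick at (279,255)
- black pen with cork collar at (242,271)
- orange look-alike at (191,193) and white look-alike at (119,299)

I'll check the choice in one crop.

```bash
python3 - <<'E'
from h import *
im=cv2.imread('pics/scene0.png')
cv2.imwrite('pics/crop1.png',cv2.resize(im[140:290,180:330+20],(780,688),interpolation=cv2.INTER_CUBIC)[:600])
w=cv2.imread('pics/scene0.png')
_,m=None,eyes.camera_model('scene')
for n,p,z in [('tray c',(370,178),.03),('tin',(338,183),.04),('block',(394,158),.04),('A',(273,197),.02),('B',(309,231),.02),('marker',(236,215),.03),('spat',(212,236),.02),('stick',(279,255),.017),('pen',(242,271),.03)]: print(n,onz(m,p,z).round(3))
E
```

```text
tray c [0.601 0.191 0.03 ]
tin [0.55  0.082 0.04 ]
block [0.599 0.325 0.04 ]
A [ 0.439 -0.114  0.02 ]
B [ 0.617 -0.124  0.02 ]
marker [ 0.425 -0.261  0.03 ]
spat [ 0.434 -0.364  0.02 ]
stick [ 0.619 -0.252  0.017]
pen [ 0.595 -0.374  0.03 ]
```

View pics/crop1.png

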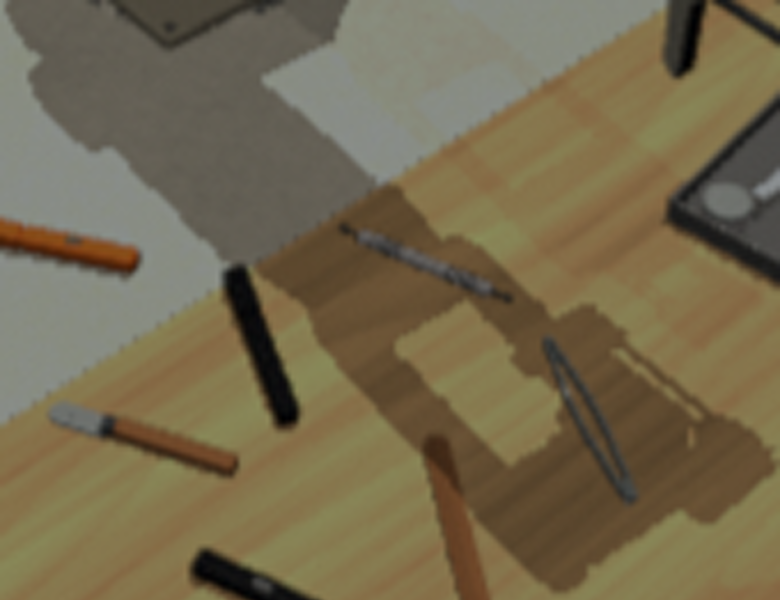

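View pics/wrist0.png

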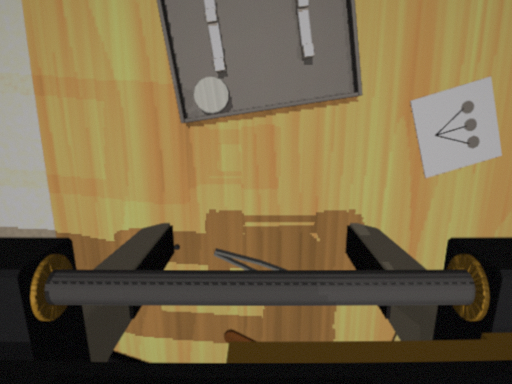

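The crop confirms the choice. Stylus: A at crop (425,262). Tweezers: B at (590,420). Spatula, with its blade: (145,438). Pen: the lower black body with the silver clip. Marker: (262,345), left alone. The wrist view shows the tin at (212,95) in the tray, so the tin is at the tray's low-y end. Next I'll move for overhead views.

>>> arm_command:
  deltas:
    - [[0,2,2,0,0,0],[0,2,2,0,0,0],[0,2,2,0,0,0],[0,2,2,0,0,0],[0,0,0,0,0,0],[0,0,0,0,0,0],[0,0,0,0,0,0]]
  gripper: 1

```text
t: 0.73
tool_pos: [0.5997, 0.0796, 0.2974]
orientation: [-2.221, -2.221, 0.002]
force: [-0.1, 0.3, -0.8]
opening: 0.0931
gripper_force: 0.0
```

```bash
python3 - <<'E'
from h import *
im,m=grab('wrist','w1.png');np.save('w1.npy',m,allow_pickle=True);s=monitor.read_state();print(s['t'],s['tool_pos'],s['dq'].__repr__()[:90],ray(m,(256,192)))
E
```

```text
0.7833 [0.59940826 0.07924822 0.29683847] array([-0.01035149,  0.00341788,  0.00907449,  0.0009742 ,  0.00266182,
        0.00230399 (array([0.60000302, 0.14489365, 0.46423992]), array([-0.0113744 , -0.23463209, -0.97208952]))
```

>>> arm_command:
  deltas:
    - [[0,-3.5,0,0,0,0],[0,-3.5,0,0,0,0],[0,-3.5,0,0,0,0],[0,-3.5,0,0,0,0],[-1,-3.5,0,0,0,0],[-1,-3.5,0,0,0,0],[-1,-3.5,0,0,0,0],[-1,-3.5,0,0,0,0],[-1,-3,0,0,0,0],[0,0,0,0,0,0],[0,0,0,0,0,0],[0,0,0,0,0,0]]

```text
t: 1.78
tool_pos: [0.5493, -0.2302, 0.2973]
orientation: [-2.222, -2.218, 0.001]
force: [0.5, -0.4, -0.2]
opening: 0.0932
gripper_force: 0.0
```

```bash
python3 - <<'E'
from h import *
im,m=grab('wrist','w2.png');np.save('w2.npy',m,allow_pickle=True);s=monitor.read_state();print(s['t'],s['tool_pos'],abs(np.array(s['dq'])).max())
E
```

```text
1.8333 [ 0.54970753 -0.22955304  0.29765836] 0.021975405355294537
```

>>> arm_command:
  deltas:
    - [[-0.5,-3,0,0,0,0],[-0.5,-3,0,0,0,0],[-0.5,-3,0,0,0,0],[-0.5,-3,0,0,0,0],[0,-3,0,0,0,0],[0,-3,0,0,0,0],[0,-2,0,0,0,0],[0,0,0,0,0,0],[0,0,0,0,0,0],[0,0,0,0,0,0]]

```text
t: 2.67
tool_pos: [0.5307, -0.4284, 0.2982]
orientation: [-2.219, -2.222, -0.001]
force: [-0.5, 0.3, 0.4]
opening: 0.0931
gripper_force: 0.0
```

```bash
python3 - <<'E'
from h import *
im,m=grab('wrist','w3.png');np.save('w3.npy',m,allow_pickle=True);s=monitor.read_state();print(s['t'],s['tool_pos'],abs(np.array(s['dq'])).max())
a=[cv2.imread(f'pics/w{i}.png')[:300] for i in (1,2,3)]
v=np.vstack(a[1:]); cv2.imwrite('pics/w23.png',v)
E
```

```text
2.7167 [ 0.53077954 -0.4282954   0.29863559] 0.012100665897075868
```

View pics/w1.png

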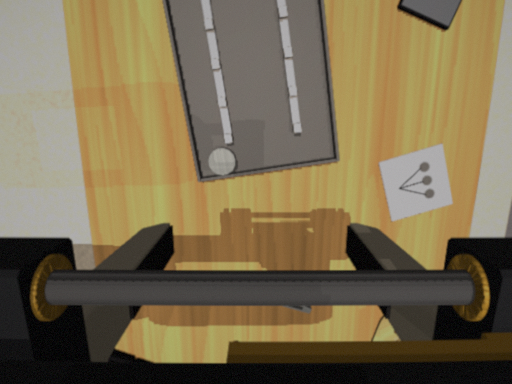

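View pics/w23.png

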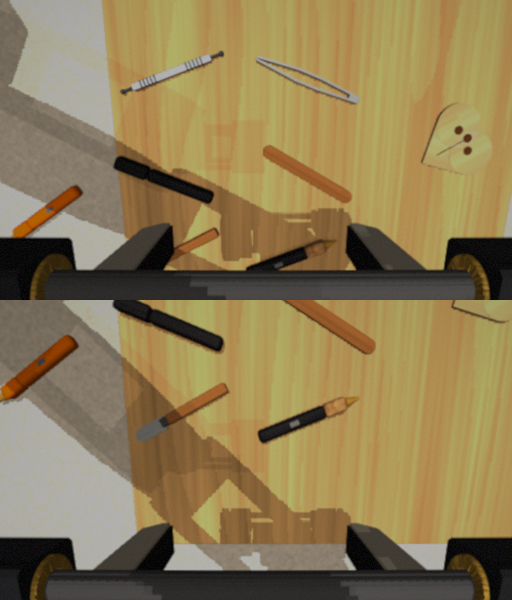

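w1 shows the tray's near corners at (200,180) and (338,160), the tin at (222,161), and bar ends at (229,143) and (297,133). In w2, the stylus runs (124,92)–(222,54) and the tweezers (257,57)–(356,100). In w3, the spatula runs from its tip at (138,137) to (228,86), and the pen from its back at (261,137) to its tip at (358,99). The marker and stick are clearly separate.

```bash
python3 - <<'E'
from h import *
M=[None]+[np.load(f'w{i}.npy',allow_pickle=True).item() for i in (1,2,3)]
def L(n,m,a,b,z):
    a=onz(m,a,z);b=onz(m,b,z);d=b-a;print(n,'c',((a+b)/2).round(4),'len',np.linalg.norm(d).round(4),'ang',np.degrees(np.arctan2(d[1],d[0])).round(1))
L('stylus',M[2],(124,92),(222,54),.0165);L('tweez',M[2],(257,57),(356,100),.019)
L('spat',M[3],(138,137),(228,86),.018);L('pen',M[3],(261,137),(358,99),.022)
m=M[1]
L('near edge',m,(200,180),(338,160),.034);L('left',m,(165,0),(200,180),.034);L('right',m,(322,0),(338,160),.034)
L('barends',m,(229,143),(297,133),.034)
print('tin',onz(m,(222,161),.039))
im=cv2.imread('pics/w1.png')
mask=(im.min(2)>150).astype(np.uint8); mask[:, :170]=0; mask[:,330:]=0; mask[150:]=0
n,l,st,ce=cv2.connectedComponentsWithStats(mask)
for i in range(1,n):
    if st[i,4]>15: print(st[i],ce[i].round(1),onz(m,ce[i],.036).round(4))
cv2.imwrite('pics/w1c.png',cv2.resize(im[:200,150:350],(600,600),interpolation=cv2.INTER_CUBIC))
E
```

```text
stylus c [ 0.4365 -0.1144  0.0165] len 0.1379 ang 19.4
tweez c [ 0.6108 -0.1219  0.019 ] len 0.1396 ang -22.2
spat c [ 0.4285 -0.3619  0.018 ] len 0.1392 ang 28.1
pen c [ 0.596  -0.3697  0.022 ] len 0.1354 ang 21.4
near edge c [0.6116 0.071  0.034 ] len 0.1846 ang 8.4
left c [0.5037 0.1667 0.034 ] len 0.2209 ang -81.4
right c [0.6883 0.18   0.034 ] len 0.1934 ang -81.3
barends c [0.604  0.1129 0.034 ] len 0.0889 ang 8.3
tin [0.55090143 0.08367787 0.039     ]
[202   0  11  29 198] [206.8  13.5] [0.5368 0.2602 0.036 ]
[277   0  10  17 116] [281.8   7.5] [0.626  0.2666 0.036 ]
[280  20  12  37 273] [285.7  38.1] [0.6311 0.2327 0.036 ]
[207  32  12  37 262] [212.9  50. ] [0.5429 0.2193 0.036 ]
[285  60  12  35 258] [290.5  76.8] [0.6379 0.1881 0.036 ]
[214  70  12  37 252] [219.6  88.4] [0.5498 0.1743 0.036 ]
[290  97  12  35 243] [295.1 114.3] [0.6448 0.1429 0.036 ]
[220 108  12  35 246] [225.8 124.9] [0.5566 0.1297 0.036 ]
```

View pics/w1c.png

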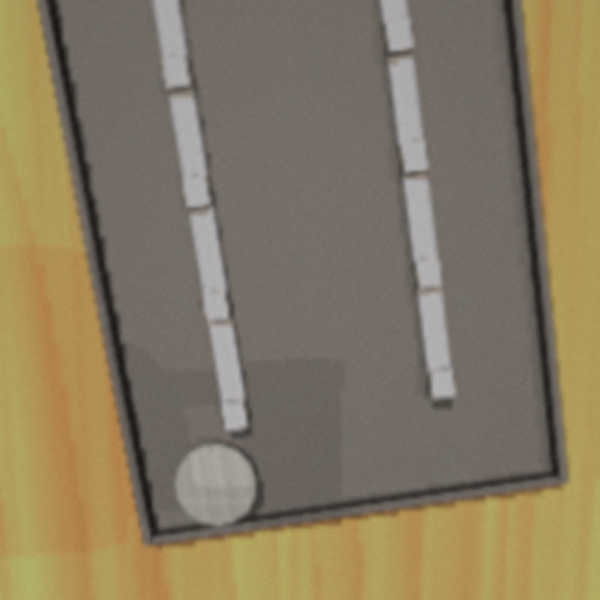

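Tray centre is about (0.590, 0.211) with yaw 8.4°. The tin falls at tray y of −120 mm, which agrees with the given sizes. Tool lengths come out within 5 mm of those given. I'll take the pen first, as it is nearest.

>>> arm_command:
  deltas:
    - [[0.65,0.59,-2,0,0,-6.86],[0.65,0.59,-2,0,0,-6.86],[0.65,0.59,-2,0,0,-6.86],[0.65,0.59,-2,0,0,-6.86],[0.65,0.59,-2,0,0,-6.86],[0.65,0.59,-2,0,0,-6.86],[0.65,0.59,-2,0,0,-6.86],[0.65,0.59,-2,0,0,-6.86],[0.65,0.59,-2,0,0,-6.86],[0.65,0.59,-2,0,0,-6.86],[0,0,0,0,0,0],[0,0,0,0,0,0]]
  gripper: 0.2
  squeeze: 15

```text
t: 3.72
tool_pos: [0.5947, -0.3687, 0.0976]
orientation: [-3.083, -0.593, 0.003]
force: [-0.7, -1.0, 0.3]
opening: 0.056
gripper_force: 0.0
```

```bash
python3 - <<'E'
from h import *
s=monitor.read_state();R=cv2.Rodrigues(np.array(s['orientation']))[0];print(s['tool_pos'],s['q'],R.round(3),np.degrees(np.arctan2(R[1,1],R[0,1])))
im,m=grab('wrist','w4.png')
E
```

```text
[ 0.59465532 -0.36874351  0.09764158] [-6.28312018e-01  4.75810548e-01  1.29647328e+00  1.43629508e-05
  1.37227052e+00  5.62641646e-01] [[ 0.929  0.371 -0.002]
 [ 0.371 -0.929  0.002]
 [-0.002 -0.003 -1.   ]] -68.23689493066402
```

View pics/w4.png

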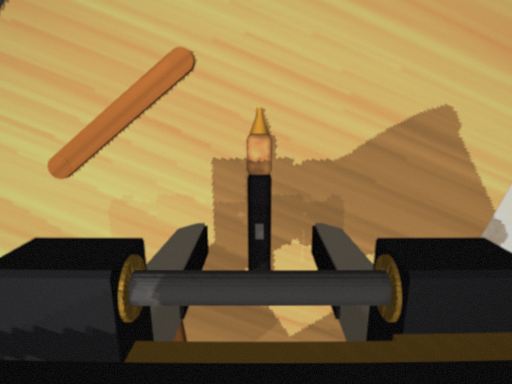

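The pen lies between the fingers, straight at column 259, with its cork collar at (259,152) and brass tip at (259,120). Descend and grip.

>>> arm_command:
  deltas:
    - [[0,0,-2,0,0,0],[0,0,-2,0,0,0],[0,0,-2,0,0,0],[0,0,-1.2,0,0,0],[0,0,-0.5,0,0,0],[0,0,-0.5,0,0,0],[0,0,0,0,0,0],[0,0,0,0,0,0],[0,0,0,0,0,0]]

```text
t: 4.52
tool_pos: [0.5959, -0.3717, 0.0183]
orientation: [3.085, 0.584, 0.002]
force: [0.0, 0.7, 0.2]
opening: 0.0561
gripper_force: 0.0
```

>>> arm_command:
  deltas:
    - [[0,0,0,0,0,0],[0,0,0,0,0,0],[0,0,0,0,0,0],[0,0,0,0,0,0],[0,0,0,0,0,0],[0,0,0,0,0,0],[0,0,0,0,0,0],[0,0,0,0,0,0]]
  gripper: -1
  squeeze: 15

```text
t: 5.18
tool_pos: [0.595, -0.3709, 0.0166]
orientation: [-3.087, -0.583, 0.0]
force: [0.2, 0.6, 0.2]
opening: 0.0181
gripper_force: 15.0
```

>>> arm_command:
  deltas:
    - [[0,0,1,0,0,0],[0,0,2,0,0,0],[0,0,2,0,0,0],[0,0,2,0,0,0],[0,1,2,0,0,0],[0,2,1,0,0,0],[0,3,0,0,0,0],[0,3.5,0,0,0,0],[0,3.5,0,0,0,0],[0,3.5,0,0,0,0],[0,3.5,0,0,0,0],[0,3.5,0,0,0,0]]

```text
t: 6.18
tool_pos: [0.595, -0.1345, 0.1176]
orientation: [3.087, 0.583, 0.001]
force: [1.0, 1.3, -0.5]
opening: 0.0176
gripper_force: 15.0
```

>>> arm_command:
  deltas:
    - [[0,3.5,0,0,0,-2],[0,3.5,0,0,0,-2],[0,3.5,0,0,0,-2],[0,3.5,0,0,0,-2],[0,3.5,0,0,0,-2],[0,3.5,0,0,0,-2],[0,3.5,0,0,0,-1],[-0.4,3.5,0,0,0,0],[-0.4,3.5,0,0,0,0],[0,3,0,0,0,0],[0,2,0,0,0,0],[0,0,0,0,0,0]]

```text
t: 7.18
tool_pos: [0.5865, 0.2333, 0.1176]
orientation: [-3.131, -0.236, -0.002]
force: [0.5, 0.5, -0.5]
opening: 0.0179
gripper_force: 15.0
```

```bash
cat >> h.py <<'E'
def st():
    s=monitor.read_state();R=cv2.Rodrigues(np.array(s['orientation']))[0];print('t',round(s['t'],2),np.array(s['tool_pos']).round(4),'yaw',np.degrees(np.arctan2(R[1,1],R[0,1])).round(1),'tilt',np.degrees(np.arccos(-R[2,2])).round(2),'op',s['opening'],s['force'])
E
python3 - <<'E'
from h import *
im,m=grab('wrist','w5.png');st()
E
```

```text
t 7.23 [0.5868 0.2311 0.1174] yaw -81.4 tilt 0.05 op 0.01790371972514312 [-0.31122785 -1.02494743 -0.66207745]
```

View pics/w5.png

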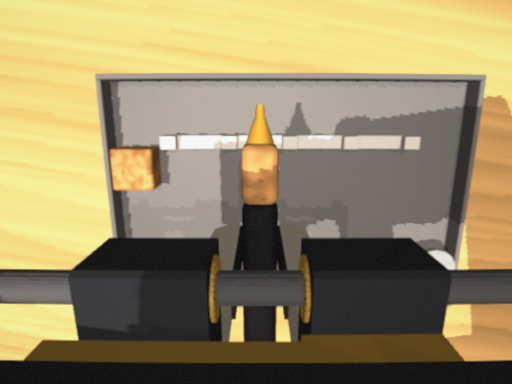

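The view shows the pen held straight, its tip at (260,104), above the rest with the cork block at (134,168) on the left. The tray's far corners are at (97,77) and (484,77). I'll recheck the tray and the pen's offset from these.

```bash
python3 - <<'E'
from h import *
m=eyes.camera_model('wrist')
a=onz(m,(97,77),.034);b=onz(m,(485,77),.034);d=a-b
print('far edge len',np.linalg.norm(d),'yaw',np.degrees(np.arctan2(-d[0],d[1])),'centre',(a+b)/2-.095*np.array([d[1],-d[0],0])/np.linalg.norm(d))
e=onz(m,(160,142),.036);f=onz(m,(420,143),.036);print('teeth ends',np.linalg.norm(e-f),(e+f)/2)
c=np.array([.590,.211]);x=np.array([np.cos(np.radians(8.4)),np.sin(np.radians(8.4))]);y=np.array([-x[1],x[0]])
for n,p in [('teethmid',((e+f)/2)[:2]),('tip',onz(m,(260,104),.122)[:2]),('tcp',np.array([.5867,.2325]))]: print(n,(p-c)@x,(p-c)@y)
E
```

```text
far edge len 0.2834115151971633 yaw 8.716711765475894 centre [0.58760799 0.20662249 0.034     ]
teeth ends 0.1957001691965488 [0.63443149 0.21415987 0.036     ]
teethmid 0.04441644598329945 -0.003364716650622138
tip 0.06979740949772847 0.019655059329369826
tcp -0.00012381358468597841 0.021751429152960224
```

>>> arm_command:
  deltas:
    - [[0,0,-2,0,0,0],[0,0,-2,0,0,0],[0,0,-1.5,0,0,0],[0,0,-1,0,0,0],[0,0,-0.7,0,0,0],[0,0,-0.5,0,0,0],[0,0,-0.3,0,0,0],[0,0,-0.2,0,0,0],[0,0,-0.2,0,0,0],[0,0,0,0,0,0],[0,0,0,0,0,0],[0,0,0,0,0,0]]

```text
t: 8.23
tool_pos: [0.5873, 0.2292, 0.0332]
orientation: [-3.133, -0.23, -0.001]
force: [-0.1, 0.0, -0.1]
opening: 0.018
gripper_force: 15.0
```

```bash
python3 - <<'E'
from h import *
st()
E
```

```text
t 8.23 [0.5873 0.2292 0.0332] yaw -81.6 tilt 0.05 op 0.017976708365568667 [-0.05186425  0.00257698 -0.08690361]
```

>>> arm_command:
  deltas:
    - [[0,0,-0.1,0,0,0],[0,0,0,0,0,0],[0,0,0,0,0,0]]

```text
t: 8.48
tool_pos: [0.5875, 0.2292, 0.0326]
orientation: [-3.133, -0.23, -0.002]
force: [-2.0, -1.3, 5.9]
opening: 0.0178
gripper_force: 15.0
```

>>> arm_command:
  deltas:
    - [[0,0,0,0,0,0],[0,0,0,0,0,0],[0,0,0,0,0,0],[0,0,0,0,0,0],[0,0,1,0,0,0],[0,0,2,0,0,0],[0,0,2,0,0,0],[0,0,2,0,0,0],[0,0,2,0,0,0],[0,0,0,0,0,0]]
  gripper: -0.35

```text
t: 9.32
tool_pos: [0.59, 0.23, 0.1278]
orientation: [-3.131, -0.23, -0.012]
force: [0.6, 0.4, 2.1]
opening: 0.03
gripper_force: 0.0
```

```bash
python3 - <<'E'
from h import *
st();im,m=grab('wrist','w6.png')
E
```

```text
t 9.32 [0.59   0.23   0.1278] yaw -81.6 tilt 0.47 op 0.03004807250210951 [0.64704614 0.37832838 2.11281624]
```

View pics/w6.png

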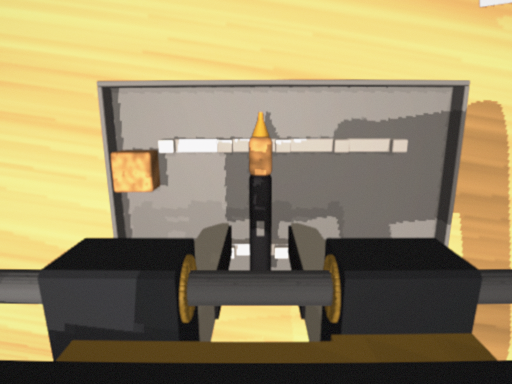

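The pen sits between teeth in its gap. Next is the stylus.

>>> arm_command:
  deltas:
    - [[-1.3,-3,0,0,0,1],[-1.4,-3.1,0,0,0,1],[-1.4,-3.1,0,0,0,1],[-1.4,-3.1,0,0,0,1],[-1.4,-3.1,0,0,0,1],[-1.4,-3.1,0,0,0,1],[-1.4,-3.1,0,0,0,1],[-1.4,-3.1,0,0,0,1],[-1.4,-3.2,-1,0,0,1],[-1.4,-3.2,-1,0,0,1],[-1.4,-3.3,-1,0,0,1],[0,0,0,0,0,0]]
  gripper: 0.1

```text
t: 10.37
tool_pos: [0.4299, -0.1188, 0.0886]
orientation: [-3.097, -0.525, 0.008]
force: [0.3, -0.9, -0.6]
opening: 0.0513
gripper_force: 0.0
```

>>> arm_command:
  deltas:
    - [[0,0,0,0,0,0],[0,0,0,0,0,0],[0,0,0,0,0,0]]

```text
t: 10.62
tool_pos: [0.4344, -0.1141, 0.0916]
orientation: [-3.096, -0.53, -0.0]
force: [0.2, -0.9, 0.2]
opening: 0.0514
gripper_force: 0.0
```

```bash
python3 - <<'E'
from h import *
st();im,m=grab('wrist','w7.png');st()
E
```

```text
t 10.62 [ 0.4344 -0.1141  0.0916] yaw -70.6 tilt 0.02 op 0.05135985642552955 [ 0.20988983 -0.93242528  0.20659489]
t 10.67 [ 0.4346 -0.114   0.0918] yaw -70.5 tilt 0.02 op 0.05107375383504508 [ 0.44504353 -0.20623091 -0.29578106]
```

View pics/w7.png

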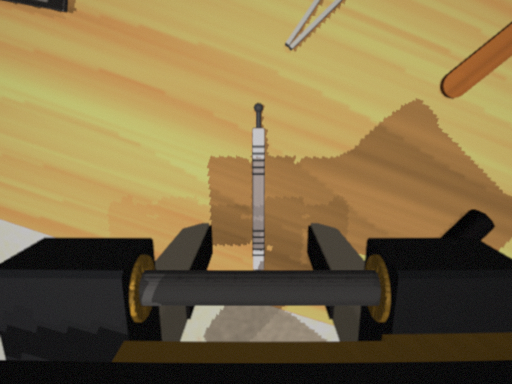

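The stylus is straight at column 259 with its ball end at (259,107). The marker at (470,235) is well outside the fingers. Descend and grip.

>>> arm_command:
  deltas:
    - [[0,0,-2,0,0,0],[0,0,-2,0,0,0],[0,0,-1.8,0,0,0],[0,0,-1,0,0,0],[0,0,-0.5,0,0,0],[0,0,-0.4,0,0,0],[0,0,0,0,0,0],[0,0,0,0,0,0],[0,0,0,0,0,0],[0,0,0,0,0,0]]

```text
t: 11.5
tool_pos: [0.4348, -0.1153, 0.0155]
orientation: [3.096, 0.529, 0.002]
force: [-0.1, -0.4, -0.2]
opening: 0.051
gripper_force: 0.0
```

>>> arm_command:
  deltas:
    - [[0,0,0,0,0,0],[0,0,0,0,0,0],[0,0,0,0,0,0],[0,0,0,0,0,0],[0,0,0,0,0,0],[0,0,0,0,0,0],[0,0,0,0,0,0],[0,0,0,0,0,0]]
  gripper: -1
  squeeze: 15

```text
t: 12.17
tool_pos: [0.434, -0.115, 0.0146]
orientation: [3.097, 0.529, -0.0]
force: [-0.1, 0.0, -0.1]
opening: 0.009
gripper_force: 15.0
```

>>> arm_command:
  deltas:
    - [[0,0,1,0,0,0],[0,0,2,0,0,0],[0,0,2,0,0,0],[0,0,2,0,0,0],[0.5,1,2,0,0,0],[1,2,0,0,0,0],[1.5,3,0,0,0,-1],[1.5,3,0,0,0,-1],[1.5,3,0,0,0,-1],[1.5,3,0,0,0,-1],[1.5,3,0,0,0,-1],[1.5,3,0,0,0,-1]]

```text
t: 13.17
tool_pos: [0.5396, 0.0967, 0.1055]
orientation: [3.12, 0.365, 0.001]
force: [0.6, 0.3, -0.4]
opening: 0.009
gripper_force: 15.0
```

>>> arm_command:
  deltas:
    - [[1.5,3,0,0,0,-1],[1.5,3,0,0,0,-1],[1.3,2,0,0,0,-1],[1,1.2,0,0,0,-1],[0,0,0,0,0,-1],[0,0,0,0,0,0],[0,0,0,0,0,0],[0,0,0,0,0,0]]

```text
t: 13.83
tool_pos: [0.5915, 0.186, 0.1047]
orientation: [3.133, 0.229, -0.001]
force: [0.4, -0.3, 0.0]
opening: 0.0088
gripper_force: 15.0
```

```bash
python3 - <<'E'
from h import *
st();im,m=grab('wrist','w8.png')
g=cv2.cvtColor(im,cv2.COLOR_BGR2GRAY);cv2.imwrite('pics/w8.png',im)
E
```

```text
t 13.83 [0.5915 0.186  0.1047] yaw -81.6 tilt 0.03 op 0.008840678449017054 [ 0.38797548 -0.31929383  0.02089776]
```

View pics/w8.png

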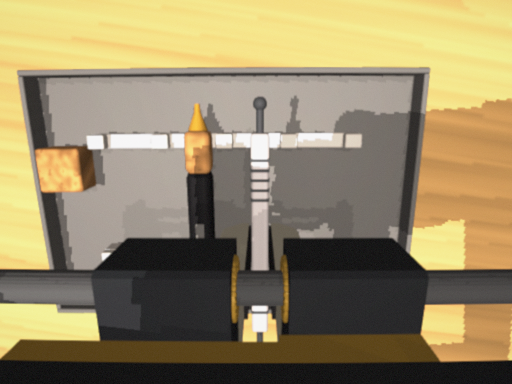

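The stylus at column 259 is centred over its gap, between the teeth at 225 and 289. Lower it.

>>> arm_command:
  deltas:
    - [[0,0,-2,0,0,0],[0,0,-1.5,0,0,0],[0,0,-1.2,0,0,0],[0,0,-1,0,0,0],[0,0,-0.7,0,0,0],[0,0,-0.4,0,0,0],[0,0,-0.3,0,0,0],[0,0,-0.2,0,0,0],[0,0,0,0,0,0],[0,0,0,0,0,0],[0,0,0,0,0,0]]

```text
t: 14.8
tool_pos: [0.5925, 0.1872, 0.0323]
orientation: [-3.133, -0.23, -0.002]
force: [-0.2, -0.2, 0.2]
opening: 0.009
gripper_force: 15.0
```

>>> arm_command:
  deltas:
    - [[0,0,-0.15,0,0,0],[0,0,0,0,0,0],[0,0,0,0,0,0]]

```text
t: 15.05
tool_pos: [0.5925, 0.1872, 0.0307]
orientation: [-3.133, -0.23, -0.002]
force: [0.2, 0.9, 1.6]
opening: 0.0087
gripper_force: 15.0
```

>>> arm_command:
  deltas:
    - [[0,0,0,0,0,0],[0,0,0,0,0,0],[0,0,0,0,0,0],[0,0,0,0,0,0],[0,0,1,0,0,0],[0,0,2,0,0,0],[0,0,2,0,0,0],[0,0,2,0,0,0],[0,0,2,0,0,0],[0,0,0,0,0,0],[0,0,0,0,0,0]]
  gripper: -0.5

```text
t: 15.97
tool_pos: [0.5934, 0.1874, 0.1224]
orientation: [-3.133, -0.23, -0.006]
force: [-0.6, -0.3, -0.2]
opening: 0.0234
gripper_force: 0.0
```

```bash
python3 - <<'E'
from h import *
st();im,m=grab('wrist','w9.png')
E
```

```text
t 15.97 [0.5934 0.1874 0.1224] yaw -81.6 tilt 0.22 op 0.02337523947614207 [-0.55917499 -0.30882757 -0.19058859]
```

>>> arm_command:
  deltas:
    - [[0.2,-2.5,0,0,0,-3],[0.2,-3,0,0,0,-3],[0.2,-3,0,0,0,-3],[0.2,-3,0,0,0,-3],[0.2,-3,0,0,0,-3],[0.2,-3,0,0,0,-3],[0.2,-3,0,0,0,-3],[0.2,-3,-0.5,0,0,-3],[0.2,-3,-1,0,0,-3],[0,-2.5,-1,0,0,-3.6],[0,-1.9,0,0,0,0],[0,0,0,0,0,0]]
  gripper: 0.1

```text
t: 17.02
tool_pos: [0.6078, -0.1254, 0.0921]
orientation: [3.081, -0.61, -0.007]
force: [0.5, -0.8, -0.1]
opening: 0.0515
gripper_force: 0.0
```

>>> arm_command:
  deltas:
    - [[0,0,0,0,0,0],[0,0,0,0,0,0],[0,0,0,0,0,0]]

```text
t: 17.27
tool_pos: [0.6098, -0.1208, 0.0947]
orientation: [-3.083, 0.603, 0.001]
force: [-0.5, 0.9, -0.1]
opening: 0.0512
gripper_force: 0.0
```

```bash
python3 - <<'E'
from h import *
st();im,m=grab('wrist','w10.png')
b=cv2.imread('pics/w9.png')[:384]; cv2.imwrite('pics/pair.png',np.hstack([cv2.resize(b,(400,300)),cv2.resize(im,(400,300))]))
E
```

```text
t 17.27 [ 0.6098 -0.1208  0.0947] yaw -112.1 tilt 0.05 op 0.05122151749955447 [-0.48948894  0.86484832 -0.09065974]
```

View pics/pair.png

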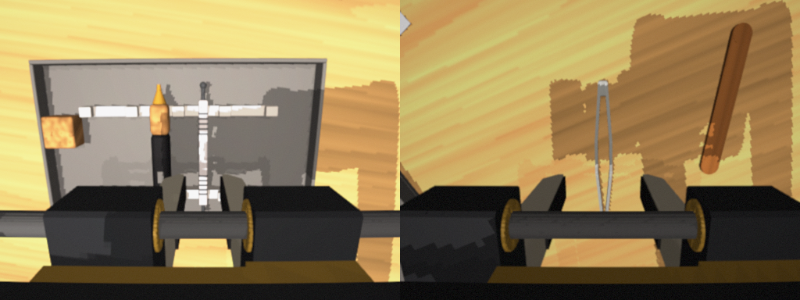

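On the left, the stylus lies between its teeth and the pen is still in place. On the right, the tweezers are straight between the fingers at (603,140), with the stick well clear at (725,100).

>>> arm_command:
  deltas:
    - [[0,0,-2,0,0,0],[0,0,-2,0,0,0],[0,0,-1.8,0,0,0],[0,0,-1.2,0,0,0],[0,0,-0.6,0,0,0],[0,0,-0.4,0,0,0],[0,0,0,0,0,0],[0,0,0,0,0,0],[0,0,0,0,0,0],[0,0,0,0,0,0]]

```text
t: 18.15
tool_pos: [0.6109, -0.1222, 0.0164]
orientation: [3.083, -0.605, 0.003]
force: [0.1, -0.4, 0.1]
opening: 0.0508
gripper_force: 0.0
```

>>> arm_command:
  deltas:
    - [[0,0,0,0,0,0],[0,0,0,0,0,0],[0,0,0,0,0,0],[0,0,0,0,0,0],[0,0,0,0,0,0],[0,0,0,0,0,0],[0,0,0,0,0,0],[0,0,0,0,0,0]]
  gripper: -1
  squeeze: 15

```text
t: 18.82
tool_pos: [0.61, -0.122, 0.0151]
orientation: [-3.083, 0.605, 0.0]
force: [-0.7, 0.5, 0.5]
opening: 0.0162
gripper_force: 15.0
```

>>> arm_command:
  deltas:
    - [[0,0,1,0,0,0],[0,0,2,0,0,0],[0,0,2,0,0,0],[0,0,2,0,0,0],[0,1,2,0,0,0],[0,2,0,0,0,3],[-0.2,3,0,0,0,4],[-0.2,3,0,0,0,4],[-0.2,3,0,0,0,4],[-0.2,3,0,0,0,4],[-0.2,3,0,0,0,4],[-0.1,3,0,0,0,4]]

```text
t: 19.82
tool_pos: [0.5988, 0.0894, 0.1061]
orientation: [-3.139, -0.137, -0.001]
force: [0.7, -0.7, -0.3]
opening: 0.0164
gripper_force: 15.0
```

>>> arm_command:
  deltas:
    - [[0,3,0,0,0,3.5],[0,1.5,0,0,0,0],[0,0.9,0,0,0,0],[0,0,0,0,0,0],[0,0,0,0,0,0],[0,0,0,0,0,0]]

```text
t: 20.32
tool_pos: [0.5992, 0.1406, 0.1052]
orientation: [3.133, 0.224, -0.0]
force: [-0.1, -0.2, -0.8]
opening: 0.0168
gripper_force: 15.0
```

```bash
python3 - <<'E'
from h import *
st();im,m=grab('wrist','w11.png')
# white tooth segments along the far bar, and metal profile columns
g=im.min(2)
mask=(g>135).astype(np.uint8); mask[:60]=0;mask[235:]=0
n,l,s,ce=cv2.connectedComponentsWithStats(mask)
for i in range(1,n):
    if s[i,4]>25: print(s[i],ce[i].round(1))
c=np.array([.589,.210]);a=np.radians(8.5);x=np.array([np.cos(a),np.sin(a)]);y=np.array([-x[1],x[0]])
for z,p in [(.036,(95,140)),(.036,(256,140)),(.111,(259,105))]:
    q=onz(m,p,z)[:2]-c; print(p,q@x,q@y)
hsv=cv2.cvtColor(im,cv2.COLOR_BGR2HSV)
cv2.imwrite('pics/w11.png',im)
E
```

```text
t 20.32 [0.5992 0.1406 0.1052] yaw -81.8 tilt 0.04 op 0.016810576999702773 [-0.13362688 -0.19295681 -0.81099331]
[   0   60  512   51 9385] [366.   77.1]
[  5  63  52   8 126] [30.6 67.6]
[    0    77   350   158 33142] [150.5 141.5]
[289 118   7  15  68] [292.2 125.3]
[250 223  20  12 204] [259.7 229.3]
[306 225  24  10 168] [318.8 230.5]
[384 224  75  11 585] [416.4 230.3]
[133 227   7   8  51] [136.3 230.4]
(95, 140) 0.04781947074652993 0.04649405437868473
(256, 140) 0.046959929835556725 -0.06869115548653676
(259, 105) 0.06935397265567153 -0.07099630394295352
```

View pics/w11.png

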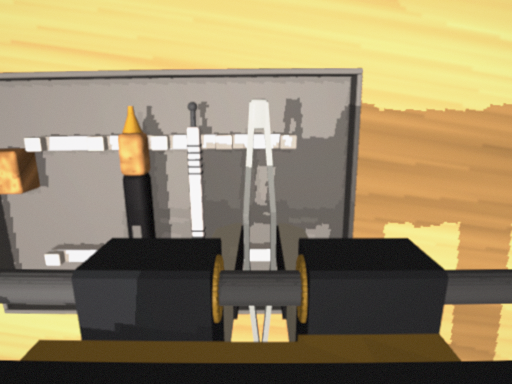

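The tweezers at column 259 are centred between the teeth at 226 and 290, and the stylus and pen lie in their gaps. Lower them.

>>> arm_command:
  deltas:
    - [[0,0,-2,0,0,0],[0,0,-1.5,0,0,0],[0,0,-1.2,0,0,0],[0,0,-1,0,0,0],[0,0,-0.7,0,0,0],[0,0,-0.4,0,0,0],[0,0,-0.3,0,0,0],[0,0,-0.2,0,0,0],[0,0,0,0,0,0],[0,0,0,0,0,0],[0,0,0,0,0,0]]

```text
t: 21.28
tool_pos: [0.5995, 0.1422, 0.0328]
orientation: [-3.133, -0.228, -0.002]
force: [-0.9, 0.2, -0.2]
opening: 0.0165
gripper_force: 15.0
```

>>> arm_command:
  deltas:
    - [[0,0,-0.1,0,0,0],[0,0,0,0,0,0],[0,0,0,0,0,0]]

```text
t: 21.53
tool_pos: [0.5991, 0.1421, 0.0313]
orientation: [-3.133, -0.227, -0.0]
force: [-0.3, 0.6, -0.6]
opening: 0.0165
gripper_force: 15.0
```

>>> arm_command:
  deltas:
    - [[0,0,-0.1,0,0,0],[0,0,0,0,0,0],[0,0,0,0,0,0]]

```text
t: 21.78
tool_pos: [0.5992, 0.1421, 0.031]
orientation: [-3.133, -0.227, -0.0]
force: [-3.6, -0.8, 5.3]
opening: 0.0167
gripper_force: 15.0
```

>>> arm_command:
  deltas:
    - [[0,0,0,0,0,0],[0,0,0,0,0,0],[0,0,0,0,0,0],[0,0,0,0,0,0],[0,0,1,0,0,0],[0,0,2,0,0,0],[0,0,2,0,0,0],[0,0,2,0,0,0],[0,0,2,0,0,0],[0,0,0,0,0,0],[0,0,0,0,0,0]]
  gripper: -0.4

```text
t: 22.7
tool_pos: [0.6004, 0.1422, 0.1224]
orientation: [-3.133, -0.227, -0.006]
force: [0.7, 0.2, -0.7]
opening: 0.0279
gripper_force: 0.0
```

>>> arm_command:
  deltas:
    - [[-1,-2.5,0,0,0,1],[-1,-3,0,0,0,1],[-1,-3,0,0,0,1],[-1,-3,0,0,0,1],[-1,-3,0,0,0,1],[-1,-3,0,0,0,1],[-1,-3,0,0,0,1],[-1,-3,0,0,0,1],[-1,-3,0,0,0,1],[-1,-3,0,0,0,1],[-1,-3,0,0,0,2],[-1,-3,0,0,0,2]]
  gripper: 0.1

```text
t: 23.7
tool_pos: [0.4774, -0.2138, 0.1187]
orientation: [-3.08, -0.61, 0.003]
force: [-0.0, 0.4, -1.0]
opening: 0.051
gripper_force: 0.0
```

>>> arm_command:
  deltas:
    - [[-1,-3,0,0,0,2],[-1,-3,0,0,0,2],[-1,-3,0,0,0,1.7],[-1,-3,-1,0,0,0],[-1,-2.9,-1,0,0,0],[0,0,-0.5,0,0,0],[0,0,0,0,0,0],[0,0,0,0,0,0],[0,0,0,0,0,0],[0,0,0,0,0,0]]

```text
t: 24.53
tool_pos: [0.4297, -0.361, 0.0954]
orientation: [3.048, 0.762, 0.0]
force: [0.8, -0.0, 0.2]
opening: 0.0512
gripper_force: 0.0
```

```bash
python3 - <<'E'
from h import *
st();im,m=grab('wrist','w12.png')
hsv=cv2.cvtColor(im,cv2.COLOR_BGR2HSV)
# compare hue/sat across the handle: print profile of rows near centre
for r in (115,130,150,170,190,210): print(r,[tuple(hsv[r,c]) for c in range(226,296,6)])
E
```

```text
t 24.53 [ 0.4297 -0.361   0.0954] yaw -61.9 tilt 0.02 op 0.05123420027360658 [ 0.81039071 -0.02417951  0.19580222]
115 [(np.uint8(21), np.uint8(128), np.uint8(217)), (np.uint8(21), np.uint8(130), np.uint8(217)), (np.uint8(21), np.uint8(127), np.uint8(218)), (np.uint8(22), np.uint8(123), np.uint8(217)), (np.uint8(14), np.uint8(174), np.uint8(167)), (np.uint8(13), np.uint8(181), np.uint8(172)), (np.uint8(13), np.uint8(179), np.uint8(175)), (np.uint8(17), np.uint8(145), np.uint8(157)), (np.uint8(19), np.uint8(135), np.uint8(219)), (np.uint8(19), np.uint8(138), np.uint8(218)), (np.uint8(18), np.uint8(137), np.uint8(217)), (np.uint8(19), np.uint8(133), np.uint8(218))]
130 [(np.uint8(25), np.uint8(119), np.uint8(216)), (np.uint8(25), np.uint8(117), np.uint8(215)), (np.uint8(25), np.uint8(116), np.uint8(217)), (np.uint8(24), np.uint8(120), np.uint8(217)), (np.uint8(13), np.uint8(178), np.uint8(176)), (np.uint8(13), np.uint8(179), np.uint8(197)), (np.uint8(13), np.uint8(179), np.uint8(199)), (np.uint8(16), np.uint8(151), np.uint8(142)), (np.uint8(22), np.uint8(125), np.uint8(218)), (np.uint8
[... 1656 characters left out ...]
62)), (np.uint8(16), np.uint8(144), np.uint8(168)), (np.uint8(16), np.uint8(145), np.uint8(171)), (np.uint8(16), np.uint8(145), np.uint8(179))]
210 [(np.uint8(16), np.uint8(143), np.uint8(148)), (np.uint8(16), np.uint8(149), np.uint8(169)), (np.uint8(16), np.uint8(143), np.uint8(171)), (np.uint8(16), np.uint8(143), np.uint8(175)), (np.uint8(14), np.uint8(188), np.uint8(102)), (np.uint8(13), np.uint8(182), np.uint8(123)), (np.uint8(13), np.uint8(178), np.uint8(119)), (np.uint8(16), np.uint8(145), np.uint8(144)), (np.uint8(17), np.uint8(142), np.uint8(156)), (np.uint8(16), np.uint8(151), np.uint8(160)), (np.uint8(16), np.uint8(141), np.uint8(164)), (np.uint8(16), np.uint8(145), np.uint8(160))]
```

The handle is at columns 248–264 in every row sampled, so it is straight and centred between the fingers. Descend and grip.

>>> arm_command:
  deltas:
    - [[0,0,-2,0,0,0],[0,0,-2,0,0,0],[0,0,-1.8,0,0,0],[0,0,-1.2,0,0,0],[0,0,-0.6,0,0,0],[0,0,-0.4,0,0,0],[0,0,0,0,0,0],[0,0,0,0,0,0],[0,0,0,0,0,0],[0,0,0,0,0,0]]

```text
t: 25.42
tool_pos: [0.4296, -0.3626, 0.0163]
orientation: [3.047, 0.76, 0.001]
force: [-0.4, -0.5, -0.2]
opening: 0.0513
gripper_force: 0.0
```

>>> arm_command:
  deltas:
    - [[0,0,0,0,0,0],[0,0,0,0,0,0],[0,0,0,0,0,0],[0,0,0,0,0,0],[0,0,0,0,0,0],[0,0,0,0,0,0],[0,0,0,0,0,0],[0,0,0,0,0,0]]
  gripper: -1
  squeeze: 15

```text
t: 26.08
tool_pos: [0.429, -0.3619, 0.0151]
orientation: [-3.048, -0.76, 0.0]
force: [0.6, -0.3, 0.9]
opening: 0.0135
gripper_force: 15.0
```

```bash
python3 - <<'E'
from h import *
st()
M=np.load('w3.npy',allow_pickle=True).item()
im=cv2.imread('pics/w12.png');print([tuple(int(v) for v in im[r,256]) for r in range(84,116,2)])
E
```

```text
t 26.08 [ 0.429  -0.3619  0.0151] yaw -62.0 tilt 0.01 op 0.01349690224323452 [ 0.56957455 -0.27850881  0.92261647]
[(105, 181, 217), (103, 179, 216), (107, 181, 216), (109, 186, 215), (111, 189, 218), (105, 180, 216), (101, 173, 216), (101, 173, 218), (100, 169, 216), (100, 170, 217), (102, 172, 218), (100, 172, 217), (103, 175, 219), (107, 181, 220), (83, 147, 182), (43, 93, 153)]
```

>>> arm_command:
  deltas:
    - [[0,0,1,0,0,0],[0,0,2,0,0,0],[0,0,2,0,0,0],[0,0,2,0,0,0],[0.5,1,2,0,0,0],[0.7,2,0,0,0,-1],[0.8,3,0,0,0,-1],[0.8,3.5,0,0,0,-1],[0.8,3.5,0,0,0,-1],[0.8,3.5,0,0,0,-1],[0.8,3.5,0,0,0,-1],[0.8,3.5,0,0,0,-1]]

```text
t: 27.08
tool_pos: [0.4893, -0.1254, 0.1061]
orientation: [3.089, 0.571, 0.001]
force: [0.5, 0.9, -0.1]
opening: 0.0139
gripper_force: 15.0
```

>>> arm_command:
  deltas:
    - [[0.8,3.5,0,0,0,-1],[0.8,3.5,0,0,0,-1],[0.8,3.5,0,0,0,-1],[0.8,3.5,0,0,0,-1],[0.8,3.5,0,0,0,-1],[0.8,3.5,0,0,0,-1],[0.8,3.5,0,0,0,-1],[0.8,3.5,0,0,0,-1],[0.8,3.5,0,0,0,-1],[0.8,3.5,0,0,0,-1.6],[0.8,3.5,0,0,0,-1],[0.2,2,0,0,0,-1]]

```text
t: 28.08
tool_pos: [0.5795, 0.2817, 0.1061]
orientation: [-3.132, -0.231, -0.002]
force: [1.5, 0.6, -0.1]
opening: 0.0135
gripper_force: 15.0
```

>>> arm_command:
  deltas:
    - [[0,0,0,0,0,0],[0,0,0,0,0,0],[0,0,0,0,0,0]]

```text
t: 28.33
tool_pos: [0.5789, 0.2773, 0.1053]
orientation: [3.132, 0.231, -0.0]
force: [1.3, -0.3, -0.0]
opening: 0.0136
gripper_force: 15.0
```

```bash
python3 - <<'E'
from h import *
st();im,m=grab('wrist','w13.png')
c=np.array([.589,.210]);a=np.radians(8.5);x=np.array([np.cos(a),np.sin(a)]);y=np.array([-x[1],x[0]])
p=np.array(monitor.read_state()['tool_pos'])[:2]-c;print('tcp tray',p@x,p@y)
g=im.min(2).astype(int)
for r in (136,140,144): print(r,' '.join(str(v) for v in g[r,200:420:4]))
E
```

```text
t 28.33 [0.5789 0.2773 0.1053] yaw -81.6 tilt 0.04 op 0.013627225802804172 [ 1.27119352 -0.34579625 -0.00707374]
tcp tray -2.0027767240159144e-05 0.06761894284707745
136 161 165 166 165 208 226 227 228 168 215 247 243 68 80 77 75 77 76 57 248 149 174 174 177 183 205 247 246 247 124 88 104 78 63 62 61 95 175 177 177 183 194 193 193 186 86 188 201 194 190 190 190 91 170 172
140 164 163 164 153 232 247 247 247 211 224 245 244 69 77 75 76 76 77 56 248 181 201 201 201 193 210 246 206 207 64 99 112 78 70 76 73 90 201 198 197 192 199 196 195 196 85 195 201 194 191 193 184 93 193 191
144 163 137 136 119 155 202 225 228 185 202 194 212 70 79 75 74 79 78 56 207 148 199 199 199 189 203 199 199 198 50 78 79 75 75 82 77 99 198 197 197 191 197 197 196 186 58 161 162 156 192 193 163 100 191 191
```

The spatula's centre at column 260 lies midway between the teeth at about 224 and 290. Lower it.

>>> arm_command:
  deltas:
    - [[0,0,-2,0,0,0],[0,0,-1.5,0,0,0],[0,0,-1.2,0,0,0],[0,0,-1,0,0,0],[0,0,-0.7,0,0,0],[0,0,-0.4,0,0,0],[0,0,-0.3,0,0,0],[0,0,-0.2,0,0,0],[0,0,0,0,0,0],[0,0,0,0,0,0],[0,0,0,0,0,0]]

```text
t: 29.3
tool_pos: [0.5794, 0.2783, 0.0328]
orientation: [-3.133, -0.23, -0.002]
force: [0.4, 0.7, -1.0]
opening: 0.0138
gripper_force: 15.0
```

>>> arm_command:
  deltas:
    - [[0,0,-0.15,0,0,0],[0,0,0,0,0,0],[0,0,0,0,0,0]]

```text
t: 29.55
tool_pos: [0.5794, 0.2782, 0.0311]
orientation: [-3.133, -0.23, -0.002]
force: [0.3, 0.6, 1.4]
opening: 0.0137
gripper_force: 15.0
```

>>> arm_command:
  deltas:
    - [[0,0,0,0,0,0],[0,0,0,0,0,0],[0,0,0,0,0,0],[0,0,0,0,0,0],[0,0,1,0,0,0],[0,0,2,0,0,0],[0,0,2,0,0,0],[0,0,2,0,0,0],[-1,0,2,0,0,0],[-1,-1,2,0,0,0],[-2,-1,2,0,0,0],[-2,-1,2,0,0,0]]
  gripper: -0.5

```text
t: 30.55
tool_pos: [0.5185, 0.2476, 0.1823]
orientation: [-3.133, -0.23, -0.001]
force: [-0.3, -1.7, -0.6]
opening: 0.0229
gripper_force: 0.0
```

>>> arm_command:
  deltas:
    - [[-2,-1,2,0,0,0],[-2,-1,2,0,0,0],[-1,-1,1,0,0,0],[0,0,0,0,0,0],[0,0,0,0,0,0],[0,0,0,0,0,0]]

```text
t: 31.05
tool_pos: [0.4692, 0.2182, 0.2303]
orientation: [-3.133, -0.23, -0.0]
force: [-0.1, -0.5, -0.5]
opening: 0.0231
gripper_force: 0.0
```

```bash
python3 - <<'E'
from h import *
st();im,m=grab('wrist','w14.png')
c=np.array([.589,.210]);a=np.radians(8.5);x=np.array([np.cos(a),np.sin(a)]);y=np.array([-x[1],x[0]])
# rectify tray plane (z=.036) to tray frame with remap, sample rows across y at several x
K=np.array([[m['fx'],0,m['cx']],[0,m['fy'],m['cy']],[0,0,1]])
def P(tx,ty,z):
    w=np.append(c+tx*x+ty*y,z); return cv2.projectPoints(w.reshape(1,1,3),np.array(m['rvec'],float),np.array(m['tvec'],float),K,np.array([m['k1'],0,0,0,0.]))[0].ravel()
for tx in (.07,.06,.055,.045,.03,.02,.01):
    out=[]
    for ty in np.arange(-.1,.1001,.004):
        u,v=np.round(P(tx,ty,.036)).astype(int)
        out.append('%3d/%-3d'%(im[v,u].mean(),int(im[v,u,2])-int(im[v,u,0])) if 0<=u<512 and 0<=v<240 else ' -- ')
    print(int(tx*1000),' '.join(out))
E
```

```text
t 31.05 [0.4692 0.2182 0.2303] yaw -81.6 tilt 0.01 op 0.023126151695755524 [-0.07084155 -0.49301287 -0.45895276]
70  --   --   --   --   --   --   --   --   --   --   --   --   --   --   --   --   --   --   --   --   --   --   --   --   --   --   --   --   --   --   --   --   --   --   --   --   --   --   --   --   --   --   --   --   --   --   --   --   --   --   -- 
60  --   --   --   --   --   --   --   --   --   --   --   --   --   --   --   --   --   --   --   --   --   --   --   --   --   --   --   --   --   --   --   --   --   --   --   --   --   --   --   --   --   --   --   --   --   --   --   --   --   --   -- 
55 134/16  130/15  132/13  134/13  132/13  133/14  149/14  110/9   104/11  124/6   123/13  135/15  135/15  135/16  137/14  136/14  136/13  139/14  190/7   221/2   174/14  138/15  138/15  137/15  138/14  139/15  139/16  117/13   99/81  108/102 113/108 126/101 139/15  140/12  140/15  138/16  139/15  138/16  132/15   91/12   81/17  123/139 127/144 130/142 130/23  137/13  138/14  137/16  138/16  135/15  137/16 
45 132/15  218/3   220/0   222/0   121/10  221/0   217/3    
[... 882 characters left out ...]
5  138/16  139/14  134/17  188/4   224/1   165/10  131/12  142/14  140/16  143/16  143/17  115/15   94/10   27/4    35/1    42/2    31/0   123/14  143/15  142/14  143/15  144/17  144/15  141/15   94/10   81/14  124/140 130/145 132/147 140/19  142/16  141/16  142/15  143/16   97/12   89/11 
10 136/17  134/14  136/15  138/14  138/16  139/16  192/11  112/12  133/14  162/13   94/8   130/12  140/16  140/13  140/14  139/14  141/16  138/14  182/14  222/0   180/7   138/15  143/16  143/15  144/17  143/16  114/12   95/10   22/1    38/5    42/1    32/2   125/16  144/16  143/15  143/15  143/17  144/16  142/16   94/11   86/16  127/145 131/150 134/148 122/39  143/15  140/17  144/17  141/15   91/9    81/15
```

In the tray frame, the tools lie at about y = −70 (tweezers), −24 (stylus), +18 (pen) and +69 mm (spatula). All are straight, and the arm is clear.

```bash
python3 -c "
from h import *
print(ticket.close_job())"
```

```text
the job is handed in; nothing more can be done
None
```

The kit is packed in order from the tin: tweezers, stylus, pen, spatula, each measured straight and within about 5 mm of its gap's middle. The marker and craft stick were not touched. I handed the job in at about 31 s; it returned no verdict.

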